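# Push a row of slide cases home against the end stop

### The job

Three metal slide cases stand side by side, touching, in a low metal channel that has an upright stop plate at one end and is open at the other. Push the case at the open end with the fingertips so that the whole row slides along as one train until it stands fully home against the stop plate with no gaps, then move clear. Touch only that last case with the fingers, do not lift or tip any case or let the row come apart, and leave the bottle, the vial and the dish where they are.

Things in the scene. Friction and masses are not known exactly. Their poses are not given: they have to be found in the camera images.
- rail: fixed aluminium channel lying on the worktop, 125 mm wide, 300 mm long; its y axis runs along it, x across it; origin at the middle of its length and width, on its underside. The deck is 6 mm thick, so the cases stand 6 mm above the worktop; two low side fences, tops 23 mm above the worktop, stand 115 mm apart inside and guide the cases. Its long axis lies within about 0.25 rad of left-right as the robot sees it.
- end_stop: fixed steel end piece carrying the upright stop plate (125 mm wide, 10 mm thick, 50 mm high above the worktop), at either the +y or the -y end of the rail; origin on its underside, in the middle of the plate's thickness, 170 mm from the rail's origin, so the face the row must reach lies 5 mm nearer to the rail's middle than the origin
- apron: fixed steel end piece at the other, open end of the rail: a flat plate 40 mm long, level with the deck, without any stop; origin on its underside, 170 mm from the rail's origin
- case_left_center (a point): plain bare-metal slide case, a closed box 112 mm (across the rail) x 60 mm (along the rail) x 82 mm high, about 0.25 kg; point at its centre, 41 mm above its underside. The case of the row nearest the rail's +y end.
- case_mid_center (a point): plain bare-metal slide case, a closed box 112 mm (across the rail) x 60 mm (along the rail) x 82 mm high, about 0.25 kg; point at its centre, 41 mm above its underside. The middle case.
- case_right_center (a point): plain bare-metal slide case, a closed box 112 mm (across the rail) x 60 mm (along the rail) x 82 mm high, about 0.25 kg; point at its centre, 41 mm above its underside. The case of the row nearest the rail's -y end. The three touch each other; the row starts 50 to 100 mm short of the stop plate. It slides with dry friction, at a push of roughly 2 to 10 N.
- bottle_center (a point): bystander: screw-cap bottle, 48 mm across, 96 mm high; point at half height. Leave it alone.
- vial_center (a point): bystander: small screw-cap vial, 24 mm across, 48 mm high; point at half height. Leave it alone.
- dish_center (a point): bystander: flat round closed dish, 61 mm across, 16 mm high; point at half height. Leave it alone.
There are look-alikes about, which are no part of the job. What is shaped like the end_stop but orange is not meant.

How it is judged (in metres and radians):
At the end, for the whole second after the job is handed in: All three cases stand upright (within 0.06 rad) and at rest on the deck, the first within 2.5 mm of the stop plate, and the row closed up: the centre of the middle case within 98.5 mm and that of the last within 160 mm of the stop's origin (95 and 155 mm when perfectly closed) (horizontal distance between case_mid_center and end_stop below 0.0985 m and ((horizontal distance between case_left_center and end_stop below 0.0375 m and horizontal distance between case_right_center and end_stop below 0.16 m) or (horizontal distance between case_right_center and end_stop below 0.0375 m and horizontal distance between case_left_center and end_stop below 0.16 m)) and angle between each of case_left_center, case_mid_center, case_right_center's own z axis and vertical below 0.06 rad and height (world z) of each of case_left_center, case_mid_center, case_right_center below 0.051 m and linear speed of each of case_left, case_mid, case_right below 0.01 m/s); the robot touches nothing.
It fails at once if a case is lifted 10 mm off the deck (height (world z) of any of case_left_center, case_mid_center, case_right_center above 0.057 m).
It fails at once if a case is tipped by more than 0.2 rad (angle between any of case_left_center, case_mid_center, case_right_center's own z axis and vertical above 0.2 rad).
It fails at once if the row comes apart: a gap of more than 15 mm between neighbours (horizontal distance between any of case_left_center, case_right_center and case_mid_center above 0.075 m).
It fails at once if the fingers push on a case other than the one at the open end (contact force between the fingers and case_mid above 1 N or (y of end_stop in the frame of rail above 0 m and contact force between the fingers and case_left above 1 N) or (y of end_stop in the frame of rail below 0 m and contact force between the fingers and case_right above 1 N)).
It fails at once if a bystander (bottle, vial, dish) is moved more than 15 mm (distance of any of bottle_center, vial_center, dish_center from where it was at the start of the episode above 0.015 m).
It also fails if it takes over 40 s, if anything falls off the work surface, if the arm or the gripper's body presses on something with over 40 N, if the wrist force passes 120 N, or if a joint passes its speed limit or range.

### The arm

A 6-joint arm with a two-finger parallel gripper is mounted at the origin on a cart in front of the work surface, level with it; the furniture and walls round the work are solid. World frame = base frame: x ahead of the robot, y to its left, z up, the work surface at z = 0. Lengths are in m, angles in degrees, forces in N, time in s.
With the tool pointing down it reaches from about 0.4 to 0.825 m from the base axis. Payload 7 kg.
Tool frame: the origin (TCP) lies on the centre line of the jaws, within the pads' length; the fingertips stand 11 mm ahead of it and the grasp point (between the pads) lies 8 mm behind it; z points along the fingers, y is the direction in which the jaws open and shut (so a half turn about z gives the same grasp; the last joint's range is limited). The gripper opens to 88 mm and grips with 3 to 60 N. Pads are 19 mm wide; open, the fingers measure 130 mm over their backs; the gripper's body (78 mm by 193 mm) begins 47 mm behind the grasp point.
Start: joints at [-46.862, 20.546, 0.682, 0, -70.136, -16.507], TCP at [0.303, -0.603, 0.238] pointing down, gripper open.
Joint ranges: [-176.03, 176.03], [-82.01, 121.73], [-58.28, 71.71], [-173.87, 95.51], [-174.79, -0.11], [-173.66, 173.66]. Speed limits (degrees/s): [136.94, 136.94, 172.46, 180, 180, 180].

### API

Orientations are given as [roll, pitch, yaw] about the fixed x, y, z axes, in that order (R = Rz(yaw) Ry(pitch) Rx(roll)).
In Python, from plant import ctrl, cams, order gives the robot as it stands.
- The arm moves only by the tool jog_arm, never from a script. Its argument "motion" is a list of rows, each an object with "offset": the shift along the tool's x, y, z in mm, a list of three; "roll": the turn about the tool's z in rad; "hand": the finger opening in mm, from 0 to 87.6. A call has 1 to 20 rows; each row is the pose to reach, as a shift and turn from the pose commanded when the call began, along the tool's axes at that moment; what a row does not reach only later rows make up. A row lasts 1/12 s, in which the tool goes at most 41.7 mm and 7.16 degrees, less where a joint would pass 70% of its speed; a pose out of reach is approached as far as the arm can. A call with a gripper value outside its range is refused whole. The fingers move at their own pace and stop on an object; the grip force is fixed at half the most. Time passes only in rows, so rows that repeat a pose let the fingers close. It gives the time, the measured TCP pose, the force and the opening at its end, in the units of the state.
- ctrl.get_obs(): the state, without advancing time (a new reading comes with each control period).
- cams.snapshot(name): name is "side" or "top" or "wrist"; returns a dict with "img" (384x512x3 uint8, red, green, blue), "K" (3x3 intrinsics, pixels), "cam_to_world" (4x4, takes a point from camera to world coordinates); the wrist camera has in their place "T_tool_cam" (4x4, takes a point from camera to tool coordinates, whose origin is the TCP and whose axes are the flange's). Camera axes: x right, y down, z forward; pixel columns grow to the right and rows downward; lengths in m; the calibration is good to about 2 mm. A picture is of the moment at which its call begins: read the wrist's pose just before it. There is no depth.
- order.close_job(): hands the job in, once; it reports no verdict.
The state is a dict: "clock": time; "joint_pos": joint angles; "qvel": joint speeds; "tau": joint torques, N m; "tool_pos": TCP position; "orientation": TCP orientation; "force": force on the tool from outside, world axes, zero at the start; "moment": the same for the moment, N m; "opening": finger opening in m.
Only numpy, scipy, OpenCV 4.12 (cv2) and the standard library are available. Lean on these libraries where they do the work, as an engineer would, in place of code of your own. Each camera call takes 0.05 s, during which the arm holds its last target. There are 200 camera calls.

## Working session

There is one attempt and no reset: what is moved stays moved. The work goes in short steps, Python scripts to look and compute and a tool call to move; the robot and the scene stay as the last step left them, time stands still between calls to the robot, and variables do not carry over. Pictures are saved under pics/ and viewed, about 8 in all and at most 12, crops included, and the job is handed in when it is done.

Besides the shell and the picture viewer there is one more tool, called after ">>>" as a command line: name --argument value ..., lists and objects as JSON in quotes. jog_arm: Moves the arm, as the interface text tells. Its arguments: {"type":"object","properties":{"motion":{"type":"array"}},"required":["motion"]}

```bash
mkdir -p pics; cat > h.py <<'E'
import numpy as np, cv2
from plant import ctrl, cams, order
def snap(n,f):
    s=cams.snapshot(n); cv2.imwrite(f'pics/{f}.png',s['img'][...,::-1]); np.savez(f'pics/{f}.npz',**{k:v for k,v in s.items() if k!='img'}); return s
def ray(f,uv,z):
    d=np.load(f'pics/{f}.npz'); T=d['cam_to_world']; r=T[:3,:3]@np.linalg.inv(d['K'])@[uv[0],uv[1],1]; o=T[:3,3]
    return o+r*(z-o[2])/r[2]
def proj(f,p):
    d=np.load(f'pics/{f}.npz'); T=np.linalg.inv(d['cam_to_world']); q=d['K']@(T[:3,:3]@p+T[:3,3]); return q[:2]/q[2]
E
python3 - <<'E'
from h import *
print(ctrl.get_obs())
a=snap('top','top1');b=snap('side','side1')
print(a['cam_to_world'],a['K'],b['cam_to_world'])
E
```

```text
{'clock': 0.0, 'joint_pos': array([-4.68623458e+01,  2.05908024e+01,  6.34114693e-01, -2.12555492e-02,
       -7.01347819e+01, -1.65041598e+01]), 'qvel': array([ 0.01322263,  0.01949113,  0.00357052,  0.02394939, -0.11678963,
       -0.04825386]), 'tau': array([ 1.22973674e-03, -5.82723927e+01,  2.93067133e+01,  6.99730128e+00,
        6.97033349e-03, -1.65691481e-04]), 'tool_pos': array([ 0.30233738, -0.60298261,  0.23662882]), 'orientation': array([ 1.79906622e+02, -6.82947947e-03, -1.53373739e+02]), 'force': array([-0.74412992,  0.02292095, -0.17671546]), 'moment': array([ 0.03652934,  0.00013146, -0.03713339]), 'opening': 0.08750925645107342}
[[-2.44395100e-02 -9.83510952e-01  1.79189614e-01  4.45530404e-01]
 [-9.99687283e-01  2.49928979e-02  8.31082937e-04  2.44771167e-01]
 [-5.29584689e-03 -1.79113267e-01 -9.83814206e-01  1.12306707e+00]
 [ 0.00000000e+00  0.00000000e+00  0.00000000e+00  1.00000000e+00]] [[467.03922147   0.         254.21732434]
 [  0.         467.03922147 191.22675368]
 [  0.           0.           1.        ]] [[-0.99687734 -0.02051266  0.07625484  0.54811114]
 [-0.07802062  0.40480638 -0.91106782  1.13004688]
 [-0.01218002 -0.91417232 -0.40514272  0.44343504]
 [ 0.          0.          0.          1.        ]]
```

View pics/top1.png

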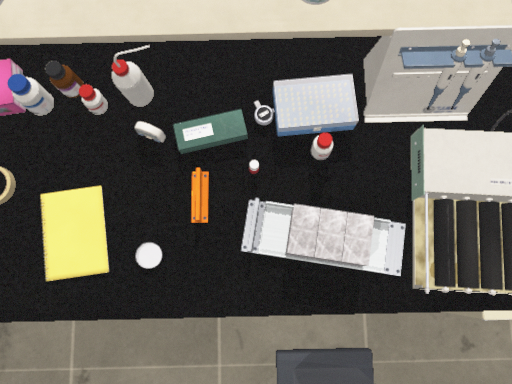

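View pics/side1.png

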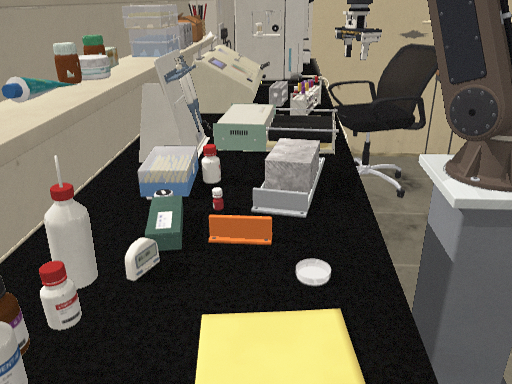

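Top view: the row of three cases is at (331,235). The grey upright stop plate is at the left end (254,225), and the flat apron is at the right end (395,246). There are two candidates for the end_stop: the grey piece attached to the rail (254,225) and the orange piece at (200,195). The grey one fits, since orange is excluded. The bystanders are the bottle (322,146), the vial (254,166) and the dish (149,256). I'll confirm this in an enlarged crop.

```bash
python3 - <<'E'
import cv2
im=cv2.imread('pics/top1.png')[185:285,180:420]
im=cv2.resize(im,None,fx=3.3,fy=3.3,interpolation=cv2.INTER_CUBIC); cv2.imwrite('pics/crop1.png',im); print(im.shape)
E
```

```text
(330, 792, 3)
```

View pics/crop1.png

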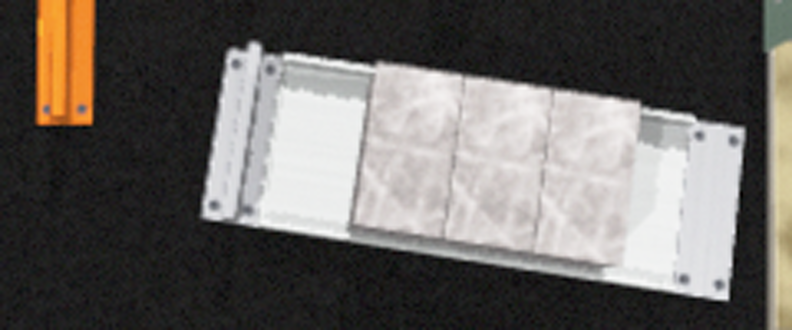

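The crop confirms the grey stop plate at the left, with its top edge from (255,42) to (240,220). The case tops have corners at (378,62), (640,100), (624,266) and (352,226). The apron's outer edge runs from (745,127) to (729,300).

```bash
python3 - <<'E'
from h import *
def w(p,z): return ray('top1',(180+(p[0]+.5)/3.3-.5,185+(p[1]+.5)/3.3-.5),z)
c=[w(p,.088) for p in [(378,62),(640,100),(624,266),(352,226)]]
for x in c: print('case',x.round(4))
print([np.linalg.norm(c[i]-c[(i+1)%4]).round(4) for i in range(4)],'expect .18 .112')
a=[w(p,.006) for p in [(230,48),(745,127),(729,300),(202,218)]]
for x in a: print('base',x.round(4))
print([np.linalg.norm(a[i]-a[(i+1)%4]).round(4) for i in range(4)],'expect ~.38 .125')
s=[w(p,.05) for p in [(256,45),(240,219)]]; print('stop',s)
for n,q in (('rail',a[1]-a[0]),('rail2',a[2]-a[3]),('case',c[1]-c[0]),('case2',c[2]-c[3])): print(n,np.degrees(np.arctan2(q[0],-q[1])).round(2))
print('rail mid',np.mean(a,0),'case mid',np.mean(c,0),'right face',(c[1]+c[2])/2,'left',(c[0]+c[3])/2)
for n,p,z in (('bottle',(322,138),.096),('vial',(254,162),.048),('dish',(149,256),.016),('scale',(428,180),.05),('rack',(428,293),.1),('rack',(428,293),.0),('rack2',(415,290),.06)): print(n,ray('top1',p,z).round(3))
E
```

```text
case [0.604  0.1568 0.088 ]
case [ 0.5736 -0.019   0.088 ]
case [ 0.4632 -0.0007  0.088 ]
case [0.4939 0.1785 0.088 ]
[np.float64(0.1784), np.float64(0.1119), np.float64(0.1818), np.float64(0.1122)] expect .18 .112
base [0.6297 0.258  0.006 ]
base [ 0.5621 -0.1147  0.006 ]
base [ 0.4389 -0.0932  0.006 ]
base [0.5062 0.281  0.006 ]
[np.float64(0.3788), np.float64(0.1251), np.float64(0.3801), np.float64(0.1256)] expect ~.38 .125
stop [array([0.62408824, 0.23907844, 0.05      ]), array([0.50242916, 0.25326205, 0.05      ])]
rail -10.28
rail2 -10.19
case -9.82
case2 -9.74
rail mid [0.53418702 0.08277115 0.006     ] case mid [0.53366437 0.07887316 0.088     ] right face [ 0.51837528 -0.00986573  0.088     ] left [0.54895347 0.16761204 0.088     ]
bottle [0.752 0.088 0.096]
vial [0.712 0.244 0.048]
dish [0.499 0.497 0.016]
scale [ 0.657 -0.162  0.05 ]
rack [ 0.401 -0.12   0.1  ]
rack [ 0.397 -0.156  0.   ]
rack2 [ 0.407 -0.106  0.06 ]
```

```bash
python3 - <<'E'
from h import *
o=ctrl.get_obs()
mid=np.array([.534,.083]); t=np.radians(10.2); u=np.array([np.sin(t),np.cos(t)])
g=mid-.125*u; print('goal',g)
d=g-o['tool_pos'][:2]; y=np.radians(o['orientation'][2])
print('tool offset mm',1000*d@[np.cos(y),np.sin(y)],1000*d@[np.sin(y),-np.cos(y)],'roll',-np.radians(-100.2-o['orientation'][2]))
# rack / box heights: side-view rays cut at plane y
D=np.load('pics/side1.npz');T=D['cam_to_world'];K=D['K']
for n,uv,yy in (('rack top near',(337,112),-.12),('rack foot',(334,150),-.12),('box top near',(216,122),-.14),('box top r',(268,125),-.14),('tubes',(318,78),-.3)):
    r=T[:3,:3]@np.linalg.inv(K)@[*uv,1]; k=(yy-T[1,3])/r[1]; print(n,T[:3,3]+k*r)
print(cams.snapshot('wrist')['T_tool_cam'])
E
```

```text
goal [ 0.51186441 -0.04002445]
tool offset mm -439.5829210024008 409.4297706793248 roll -0.9280510355300019
rack top near [ 0.41001663 -0.12        0.13626821]
rack foot [ 0.41147627 -0.12        0.02050807]
box top near [ 0.76889471 -0.14        0.0980088 ]
box top r [ 0.61089116 -0.14        0.09015968]
tubes [ 0.45774183 -0.3         0.20259488]
[[ 2.17395390e-04 -9.66753982e-01 -2.55708214e-01  6.75744984e-02]
 [ 9.99999967e-01  1.74331281e-04  1.91076859e-04 -4.23354364e-04]
 [-1.40146374e-04 -2.55708247e-01  9.66753988e-01 -1.47372523e-01]
 [ 0.00000000e+00  0.00000000e+00  0.00000000e+00  1.00000000e+00]]
```

>>> jog_arm --motion '[{"offset": [0, 0, -30], "roll": 0.123, "hand": 60}, {"offset": [0, 0, -60], "roll": 0.246, "hand": 60}, {"offset": [-28, 26, -60], "roll": 0.369, "hand": 60}, {"offset": [-55, 52, -60], "roll": 0.492, "hand": 60}, {"offset": [-83, 78, -60], "roll": 0.615, "hand": 60}, {"offset": [-111, 103, -60], "roll": 0.738, "hand": 60}, {"offset": [-138, 129, -60], "roll": 0.861, "hand": 60}, {"offset": [-166, 155, -60], "roll": 0.984, "hand": 60}, {"offset": [-194, 181, -60], "roll": 1.107, "hand": 60}, {"offset": [-221, 207, -60], "roll": 1.23, "hand": 60}, {"offset": [-249, 233, -60], "roll": 1.353, "hand": 60}, {"offset": [-277, 258, -60], "roll": 1.476, "hand": 60}, {"offset": [-304, 284, -60], "roll": 1.599, "hand": 60}, {"offset": [-332, 310, -60], "roll": 1.722, "hand": 60}, {"offset": [-360, 336, -60], "roll": 1.845, "hand": 60}, {"offset": [-387, 362, -60], "roll": 1.968, "hand": 60}, {"offset": [-415, 388, -60], "roll": 2.091, "hand": 60}, {"offset": [-443, 413, -60], "roll": 2.213, "hand": 60}, {"offset": [-443, 413, -60], "roll": 2.213, "hand": 60}, {"offset": [-443, 413, -60], "roll": 2.213, "hand": 60}]'

```text
clock: 1.82
tool_pos: [0.5047, -0.1636, 0.2786]
orientation: [178.8, -8.4, 90.9]
force: [-1.0, 0.5, -0.7]
opening: 0.0598
```

```bash
python3 - <<'E'
from h import *
o=ctrl.get_obs(); print(o['clock'],o['tool_pos'],o['orientation'],o['joint_pos'],o['opening'],o['force'])
snap('top','top2'); snap('side','side2')
a=cv2.imread('pics/top2.png')[170:310,240:512]; b=cv2.imread('pics/side2.png')[40:220,180:400]
cv2.imwrite('pics/v2.png',np.vstack([cv2.resize(a,(560,288)),cv2.resize(b,(560,300),interpolation=cv2.INTER_AREA)]))
E
```

```text
1.8167 [ 0.50469087 -0.16358984  0.27857796] [178.78567892  -8.37225368  90.91420064] [  -3.13990069    6.76460815   -9.05542229   -8.79050289  -73.73457204
 -173.6010597 ] 0.05982725039613218 [-0.9545282   0.51373871 -0.68310885]
```

View pics/v2.png

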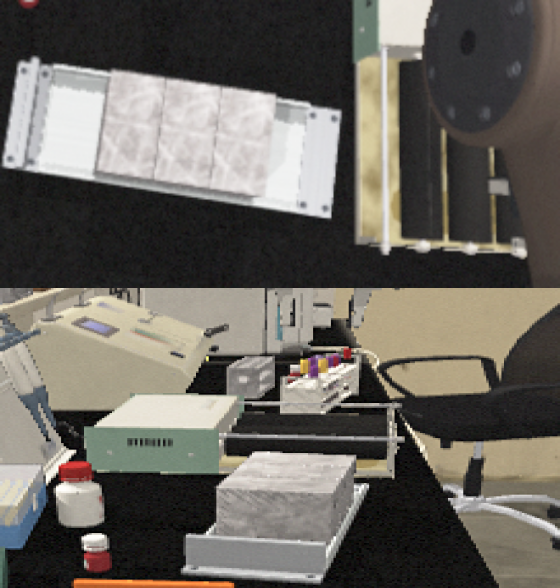

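The last joint hit its range at −173.6°, so it turns opposite to what I assumed. I'll unwind and take the other half-turn (yaw −100°). The view shows the row undisturbed, and the rack bar is right of the apron at (385,150).

>>> jog_arm --motion '[{"offset": [0, 0, 0], "roll": -0.12, "hand": 60}, {"offset": [0, 0, 0], "roll": -0.24, "hand": 60}, {"offset": [0, 0, 0], "roll": -0.36, "hand": 60}, {"offset": [0, 0, 0], "roll": -0.48, "hand": 60}, {"offset": [0, 0, 0], "roll": -0.6, "hand": 60}, {"offset": [0, 0, 0], "roll": -0.72, "hand": 60}, {"offset": [0, 0, 0], "roll": -0.84, "hand": 60}, {"offset": [0, 0, 0], "roll": -0.96, "hand": 60}]'

```text
clock: 2.58
tool_pos: [0.5038, -0.1632, 0.2795]
orientation: [172.5, -3.7, 146.6]
force: [-0.6, 0.1, -0.2]
opening: 0.0599
```

```bash
cat >> h.py <<'E'
from scipy.spatial.transform import Rotation as Ro
mid=np.array([.534,.083]); th=np.radians(10.2); u=np.array([np.sin(th),np.cos(th),0]); v=np.array([np.cos(th),-np.sin(th),0])
def plan(along,z,across=0):
    o=ctrl.get_obs(); R=Ro.from_euler('xyz',o['orientation'],degrees=True).as_matrix()
    t=np.r_[mid,z]+along*u+across*v; d=R.T@(t-o['tool_pos'])
    # roll about tool z so that tool y ends along v, tool x along -u
    r=np.arctan2(R[:,1]@-u,R[:,0]@-u)
    p=o['tool_pos']-np.r_[mid,0]
    print('offset mm',(1000*d).round(1),'roll',r.round(4),'| along,across,z mm',(1000*np.array([p@u,p@v,p[2]])).round(1))
    print('tool z in u,v,up',R[:,2]@u,R[:,2]@v,R[2,2],'tool y.v',R[:,1]@v,'y.up',R[2,1]); print('q',o['joint_pos'].round(1),'F',o['force'].round(2),'t',o['clock'])
E
python3 - <<'E'
from h import *
plan(-.115,.2)
for r in (197,289): print('bar',ray('top2',(427,r),.136))
E
```

```text
offset mm [ 59.9 104.5  98. ] roll -1.9799 | along,across,z mm [-247.6   13.9  279.5]
tool z in u,v,up 0.14513573838866053 -0.006731303289137114 -0.9893888553033172 tool y.v 0.39869369069446564 y.up 0.1304487600509843
q [  -3.     6.6   -9.2   -8.7  -73.8 -118.3] F [-0.59  0.08 -0.16] t 2.5833
bar [ 0.60337381 -0.12358287  0.136     ]
bar [ 0.41104822 -0.10613283  0.136     ]
```

>>> jog_arm --motion '[{"offset": [7, 13, 5], "roll": -0.124, "hand": 60}, {"offset": [15, 26, 10], "roll": -0.248, "hand": 60}, {"offset": [22, 39, 15], "roll": -0.372, "hand": 60}, {"offset": [30, 52, 20], "roll": -0.496, "hand": 60}, {"offset": [37, 65, 30], "roll": -0.62, "hand": 60}, {"offset": [45, 78, 40], "roll": -0.744, "hand": 60}, {"offset": [52, 91, 50], "roll": -0.868, "hand": 60}, {"offset": [60, 104, 60], "roll": -0.992, "hand": 60}, {"offset": [60, 104, 70], "roll": -1.116, "hand": 60}, {"offset": [60, 104, 80], "roll": -1.24, "hand": 60}, {"offset": [60, 104, 90], "roll": -1.364, "hand": 60}, {"offset": [60, 104, 98], "roll": -1.488, "hand": 60}, {"offset": [60, 104, 98], "roll": -1.612, "hand": 60}, {"offset": [60, 104, 98], "roll": -1.736, "hand": 60}, {"offset": [60, 104, 98], "roll": -1.86, "hand": 60}, {"offset": [60, 104, 98], "roll": -1.98, "hand": 60}, {"offset": [60, 104, 98], "roll": -1.98, "hand": 60}]'

```text
clock: 4.0
tool_pos: [0.5142, -0.0306, 0.2]
orientation: [179.6, 8.3, -100.3]
force: [-0.0, -0.5, 0.1]
opening: 0.0599
```

```bash
python3 - <<'E'
from h import *
plan(-.115,.1)
a=snap('wrist','w3')['img'][...,::-1]; b=snap('side','side3')['img'][20:220,180:400,::-1]
cv2.imwrite('pics/v3.png',np.hstack([cv2.resize(a,(360,270)),cv2.resize(b,(400,364))[:270]]) if 0 else np.vstack([a,cv2.resize(b,(512,210))]))
E
```

```text
offset mm [14.2 -0.1 99. ] roll -0.0003 | along,across,z mm [-115.3    0.6  200. ]
tool z in u,v,up 0.14521944006624637 -0.006564256153501197 -0.9893776957097816 tool y.v -0.9999776732103164 y.up 0.0066762607664786755
q [ 12.3   7.2 -19.1  -9.  -61.1 -18.4] F [-0.02 -0.47  0.09] t 4.0
```

View pics/v3.png

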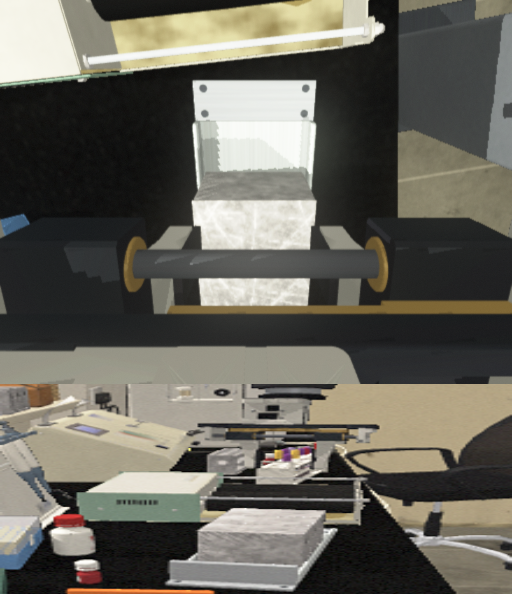

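Wrist view: the end case's top edge is at row 199 (cols 193–316), and the apron's outer edge is at row 80. The gripper is squarely aligned and clear of the bottle, vial and rack bar. I'll check the case face position from this view.

```bash
python3 - <<'E'
from h import *
o=ctrl.get_obs(); d=np.load('pics/w3.npz'); R=Ro.from_euler('xyz',o['orientation'],degrees=True).as_matrix()
T=np.eye(4);T[:3,:3]=R;T[:3,3]=o['tool_pos'];T=T@d['T_tool_cam']
for n,uv,z in (('caseL',(193,199),.088),('caseR',(316,198),.088),('apronL',(193,80),.006),('apronR',(316,80),.006),('case foot',(255,173),.006)):
    r=T[:3,:3]@np.linalg.inv(d['K'])@[*uv,1]; p=T[:3,3]+r*(z-T[2,3])/r[2]-np.r_[mid,0]; print(n,(p@u).round(4),(p@v).round(4))
print('cam z',T[2,3])
plan(-.115,.042)
E
```

```text
caseL -0.0953 0.0559
caseR -0.0948 -0.0525
apronL -0.1898 0.062
apronR -0.1885 -0.0617
case foot -0.0904 0.0008
cam z 0.3358442999553044
offset mm [ 22.6  -0.7 156.4] roll -0.0103 | along,across,z mm [-115.4    0.6  200. ]
tool z in u,v,up 0.14532854081255808 -0.0065503369060220945 -0.9893617681675952 tool y.v -0.9999149655925715 y.up 0.008119216672218446
q [ 12.3   7.2 -19.1  -9.  -61.1 -18.9] F [-0.96  0.25  0.33] t 4.1
```

The two measurements agree: the case face is at −95 mm along the rail and the apron end at about −190 mm. I'm descending behind the row.

>>> jog_arm --motion '[{"offset": [5, 0, 33], "roll": 0, "hand": 60}, {"offset": [9, 0, 65], "roll": 0, "hand": 60}, {"offset": [14, 0, 97], "roll": 0, "hand": 60}, {"offset": [18, 0, 127], "roll": 0, "hand": 60}, {"offset": [21, 0, 145], "roll": 0, "hand": 60}, {"offset": [22.6, 0, 156], "roll": 0, "hand": 60}, {"offset": [22.6, 0, 156], "roll": 0, "hand": 60}]'

```text
clock: 4.68
tool_pos: [0.5118, -0.0305, 0.0401]
orientation: [179.3, 8.3, -100.8]
force: [0.3, -0.6, 1.0]
opening: 0.0604
```

```bash
python3 - <<'E'
from h import *
plan(-.027,.042)
a=snap('side','side4')['img'][90:230,220:360,::-1]; cv2.imwrite('pics/v4.png',cv2.resize(a,(560,560),interpolation=cv2.INTER_CUBIC))
E
```

```text
offset mm [-88.   -0.9  10.8] roll -0.0096 | along,across,z mm [-115.6   -1.8   40.1]
tool z in u,v,up 0.14407933529104658 -0.010502149588463273 -0.9895104092409093 tool y.v -0.999883250570079 y.up 0.011991247011844786
q [ 12.1  18.4 -28.5 -12.1 -41.1 -13.9] F [ 0.25 -0.56  1.02] t 4.6833
```

View pics/v4.png

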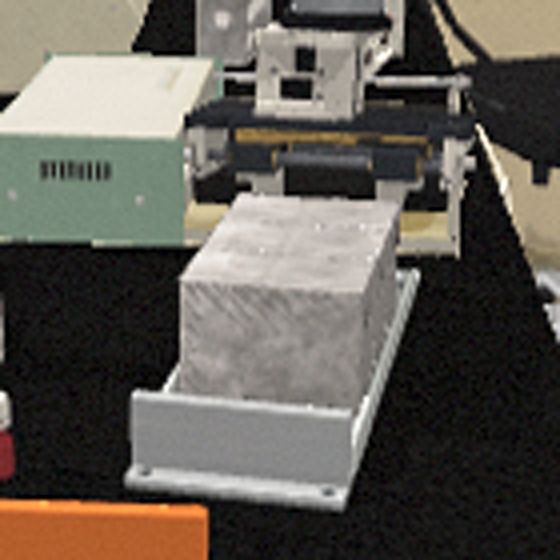

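Side view: the fingers are down behind the end case and clear of the rack and box. The row is untouched. Starting the slow push.

>>> jog_arm --motion '[{"offset": [-3, 0, 0.4], "roll": -0.01, "hand": 60}, {"offset": [-6, 0, 0.9], "roll": -0.01, "hand": 60}, {"offset": [-9, 0, 1.3], "roll": -0.01, "hand": 60}, {"offset": [-12, 0, 1.7], "roll": -0.01, "hand": 60}, {"offset": [-15, 0, 2.2], "roll": -0.01, "hand": 60}, {"offset": [-18, 0, 2.6], "roll": -0.01, "hand": 60}, {"offset": [-21, 0, 3.0], "roll": -0.01, "hand": 60}, {"offset": [-24, 0, 3.5], "roll": -0.01, "hand": 60}, {"offset": [-27, 0, 3.9], "roll": -0.01, "hand": 60}, {"offset": [-30, 0, 4.3], "roll": -0.01, "hand": 60}, {"offset": [-33, 0, 4.8], "roll": -0.01, "hand": 60}, {"offset": [-36, 0, 5.2], "roll": -0.01, "hand": 60}, {"offset": [-39, 0, 5.6], "roll": -0.01, "hand": 60}, {"offset": [-42, 0, 6.1], "roll": -0.01, "hand": 60}, {"offset": [-45, 0, 6.5], "roll": -0.01, "hand": 60}]'

```text
clock: 5.98
tool_pos: [0.5217, 0.0134, 0.0436]
orientation: [179.7, 8.3, -100.0]
force: [-1.6, -8.8, 6.1]
opening: 0.0601
```

```bash
python3 - <<'E'
from h import *
plan(-.027,.042)
a=snap('side','side5')['img'][90:230,220:360,::-1];b=snap('top','top5')['img'][185:285,230:420,::-1]
cv2.imwrite('pics/v5.png',np.vstack([cv2.resize(a,(400,400),interpolation=cv2.INTER_CUBIC)[:290],cv2.resize(b,(400,210),interpolation=cv2.INTER_CUBIC)]))
E
```

```text
offset mm [-43.    0.1   7.9] roll 0.0036 | along,across,z mm [-70.7   0.2  43.6]
tool z in u,v,up 0.1442640661066102 -0.005591231650524991 -0.9895234294138858 tool y.v -0.9999803991544227 y.up 0.005126213609820407
q [ 17.   18.4 -28.2 -11.6 -40.5 -18.4] F [-1.65 -8.82  6.06] t 5.9833
```

View pics/v5.png

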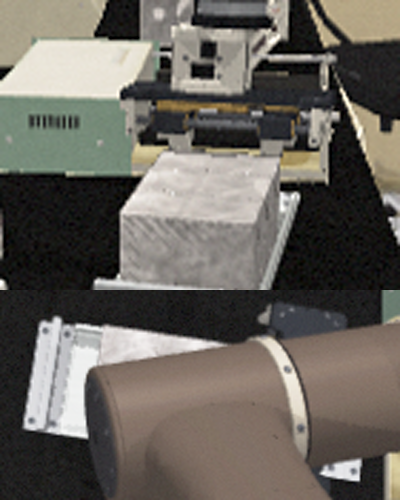

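The row moves as a closed train at about 9 N, with no tilt visible. Continuing, and slowing near the stop.

>>> jog_arm --motion '[{"offset": [-3, 0, 0.4], "roll": 0, "hand": 60}, {"offset": [-6, 0, 0.9], "roll": 0, "hand": 60}, {"offset": [-9, 0, 1.3], "roll": 0, "hand": 60}, {"offset": [-12, 0, 1.7], "roll": 0, "hand": 60}, {"offset": [-15, 0, 2.2], "roll": 0, "hand": 60}, {"offset": [-18, 0, 2.6], "roll": 0, "hand": 60}, {"offset": [-21, 0, 3.0], "roll": 0, "hand": 60}, {"offset": [-24, 0, 3.5], "roll": 0, "hand": 60}, {"offset": [-27, 0, 3.9], "roll": 0, "hand": 60}, {"offset": [-30, 0, 4.3], "roll": 0, "hand": 60}, {"offset": [-33, 0, 4.8], "roll": 0, "hand": 60}, {"offset": [-35, 0, 5.1], "roll": 0, "hand": 60}, {"offset": [-37, 0, 5.3], "roll": 0, "hand": 60}]'

```text
clock: 7.17
tool_pos: [0.528, 0.0503, 0.0435]
orientation: [179.7, 8.3, -100.1]
force: [-0.7, -7.7, 4.1]
opening: 0.0603
```

>>> jog_arm --motion '[{"offset": [-1, 0, 0.15], "roll": 0, "hand": 60}, {"offset": [-2, 0, 0.3], "roll": 0, "hand": 60}, {"offset": [-3, 0, 0.4], "roll": 0, "hand": 60}, {"offset": [-4, 0, 0.6], "roll": 0, "hand": 60}]'

```text
clock: 7.5
tool_pos: [0.5286, 0.0541, 0.0435]
orientation: [179.7, 8.3, -100.0]
force: [-1.7, -8.7, 6.9]
opening: 0.0599
```

```bash
python3 - <<'E'
from h import *
plan(-.027,.042)
E
```

```text
offset mm [-2.1 -0.2  1.8] roll 0.0035 | along,across,z mm [-29.4  -0.2  43.5]
tool z in u,v,up 0.14427174318596014 -0.006134344859039452 -0.9895190922520064 tool y.v -0.9999778202010012 y.up 0.005695887845655598
q [ 21.3  18.8 -27.6 -11.3 -40.1 -22.9] F [-1.72 -8.67  6.9 ] t 7.5
```

Still sliding at about 9 N. Now 1 mm steps until the force rises.

>>> jog_arm --motion '[{"offset": [-1, 0, 0.15], "roll": 0, "hand": 60}, {"offset": [-2, 0, 0.3], "roll": 0, "hand": 60}]'

```text
clock: 7.67
tool_pos: [0.529, 0.0561, 0.0435]
orientation: [179.7, 8.3, -100.1]
force: [-1.4, -8.8, 5.8]
opening: 0.0598
```

>>> jog_arm --motion '[{"offset": [-1, 0, 0.15], "roll": 0, "hand": 60}, {"offset": [-2, 0, 0.3], "roll": 0, "hand": 60}]'

```text
clock: 7.83
tool_pos: [0.5293, 0.0581, 0.0435]
orientation: [179.7, 8.3, -100.1]
force: [-2.1, -9.3, 6.2]
opening: 0.0597
```

>>> jog_arm --motion '[{"offset": [-1, 0, 0.15], "roll": 0, "hand": 60}, {"offset": [-2, 0, 0.3], "roll": 0, "hand": 60}]'

```text
clock: 8.0
tool_pos: [0.5294, 0.0589, 0.0435]
orientation: [179.6, 8.2, -100.0]
force: [-0.5, -20.1, 10.2]
opening: 0.06
```

>>> jog_arm --motion '[{"offset": [-1, 0, 0.15], "roll": 0, "hand": 60}, {"offset": [-1.5, 0, 0.2], "roll": 0, "hand": 60}]'

```text
clock: 8.17
tool_pos: [0.5293, 0.059, 0.0435]
orientation: [179.6, 8.1, -100.0]
force: [-1.3, -26.0, 10.5]
opening: 0.0603
```

The force jumped to 26 N and the motion stopped at about −24 mm (expected about −26), so the row is home. Backing straight off, then up.

>>> jog_arm --motion '[{"offset": [2, 0, -0.3], "roll": 0, "hand": 60}, {"offset": [4, 0, -0.6], "roll": 0, "hand": 60}, {"offset": [8, 0, -1.2], "roll": 0, "hand": 60}, {"offset": [14, 0, -2], "roll": 0, "hand": 60}, {"offset": [22, 0, -3.2], "roll": 0, "hand": 60}, {"offset": [30, 0, -4.3], "roll": 0, "hand": 60}, {"offset": [30, 0, -30], "roll": 0, "hand": 60}, {"offset": [30, 0, -65], "roll": 0, "hand": 60}, {"offset": [30, 0, -105], "roll": 0, "hand": 60}, {"offset": [30, 0, -145], "roll": 0, "hand": 60}, {"offset": [40, 0, -180], "roll": 0, "hand": 60}, {"offset": [75, 0, -200], "roll": 0, "hand": 60}, {"offset": [115, 0, -210], "roll": 0, "hand": 60}, {"offset": [155, 0, -210], "roll": 0, "hand": 60}, {"offset": [195, 0, -210], "roll": 0, "hand": 60}, {"offset": [195, 0, -210], "roll": 0, "hand": 60}]'

```text
clock: 9.5
tool_pos: [0.4901, -0.163, 0.2209]
orientation: [179.5, 8.3, -100.3]
force: [0.9, 1.5, -0.5]
opening: 0.0603
```

```bash
python3 - <<'E'
from h import *
plan(-.2,.25)
a=snap('side','side6')['img'][90:230,200:360,::-1];b=snap('top','top6')['img'][185:285,230:420,::-1]
cv2.imwrite('pics/v6.png',np.vstack([cv2.resize(b,(570,300),interpolation=cv2.INTER_CUBIC),cv2.resize(a,(570,499),interpolation=cv2.INTER_CUBIC)[200:]]))
E
```

```text
offset mm [-53.6   0.6 -21.6] roll -0.0014 | along,across,z mm [-249.9    0.3  220.9]
tool z in u,v,up 0.144579787069996 -0.007649333339468144 -0.9894635783444768 tool y.v -0.9999676640076016 y.up 0.007927753807511512
q [ -3.1   7.7 -15.6  -9.1 -66.4  -3.6] F [ 0.94  1.53 -0.55] t 9.5
```

View pics/v6.png

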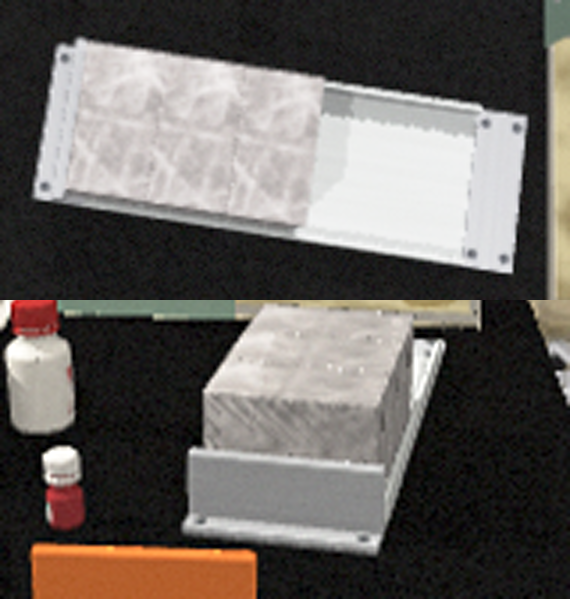

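The row is closed and against the plate. The end case's top edge runs from (325,78) to (307,228) in the crop. I'll check its position, then hand in.

```bash
python3 - <<'E'
from h import *
for p in ((325,78),(307,228),(80,40),(68,192)):
    q=ray('top6',(230+(p[0]+.5)/3-.5,185+(p[1]+.5)/3-.5),.088)-np.r_[mid,0]; print((1000*(q@u)).round(1),(1000*(q@v)).round(1))
a,b=cv2.imread('pics/top1.png'),cv2.imread('pics/top6.png')
for n,(x,y) in dict(bottle=(322,146),vial=(254,166),dish=(149,256)).items(): print(n,cv2.absdiff(a[y-14:y+14,x-14:x+14],b[y-14:y+14,x-14:x+14]).mean())
print(order.close_job())
E
```

```text
-13.9 54.5
-14.3 -57.3
170.7 55.1
162.2 -58.1
bottle 3.623724489795918
vial 4.91156462585034
dish 2.079081632653061
the job is handed in; nothing more can be done
None
```

I pushed the end case with the spread fingertips, and the row slid about 80 mm as one train until it stood against the grey stop plate. I then backed off, moved clear and handed the job in at about 9.6 s of robot time. No verdict was reported.

- **At the stop:** the push ran at about 9 N while sliding, then rose to 26 N as the motion stopped. The tool stopped about 2 mm past where I had predicted.
- **Position of the row:** in the last top view, the rear edge of the end case is 14 mm short of the rail's middle, where a fully closed row should be at 15 mm. That is within measuring error.
- **Gaps and tilt:** no gap or tilt is visible in the last pictures.
- **Front edge:** my readings there disagree (171 and 162 mm against an expected 165 mm). The plate's top blurs into the case edge in the image, so I don't trust those two.
- **Bystanders:** the bottle, vial and dish look the same in the top view before and after, by image difference only.

On the approach I turned the wrist the wrong way and ran the last joint to the end of its range. The tool stayed tilted 8° (fingertips leading) for the rest of the job. I left it that way because the tilt lay along the rail and kept the gripper body clear of the cases.

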